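# Let a walnut out of the lidded chute and ease the lid shut

## Robot

A 6-joint arm with a two-finger parallel gripper is mounted at the origin on the work surface. World frame = base frame: x ahead of the robot, y to its left, z up, the work surface at z = 0. Lengths are in m, angles in degrees, forces in N, time in s.
With the tool pointing down it reaches from about 0.35 to 0.875 m from the base axis. Payload 4.2 kg.
Tool frame: the origin (TCP) lies between the finger pads; the fingertips stand 25 mm ahead of it and the grasp point (between the pads) lies 6 mm ahead of it (r.tips_ahead is the distance from the TCP to the fingertips, in m); z points along the fingers, y is the direction in which the jaws open and shut (so a half turn about z gives the same grasp; the last joint's range is limited). The gripper opens to 87 mm and grips with 3 to 60 N. Pads are 19 mm wide; open, the fingers measure 117 mm over their backs; the gripper's body (75 mm by 190 mm) begins 51 mm behind the grasp point.
Start: joints at [81.222, 22.042, 0.453, 0, -68.411, -14.817], TCP at [0.25, 0.573, 0.248] pointing down, gripper open.
Joint ranges: [-179.83, 179.83], [-69.29, 118.12], [-61.27, 80.66], [-181.25, 117.63], [-171.15, -9.14], [-177.46, 177.46]. Speed limits (degrees/s): [159.86, 159.86, 180, 180, 180, 180].

## Interface

Orientations are given as a 3x3 rotation matrix whose columns are the frame's x, y, z axes.
In Python, from station import r, vision, finish_job gives the robot as it stands.
- The arm moves only by the shell command python3 -m jog 'ROWS'. ROWS is a JSON object of lists of equal length, an entry for each row: "rot": the turn, a rotation vector about the world's x, y, z in degrees, a list of three; "delta_pos": the shift along the world's x, y, z in mm, a list of three; "grip": the opening in per cent of the stroke, from 0 (shut) to 100 (fully open). A call has 1 to 10 rows; each row shifts and turns the commanded pose from where the row before left it; what a row does not reach is not made up. A row lasts 1/12 s, in which the tool goes at most 41.7 mm and 7.16 degrees, less where a joint would pass 70% of its speed; a pose out of reach is approached as far as the arm can. A call with a gripper value outside its range is refused whole. The fingers move at their own pace and stop on an object; the grip force is fixed at half the most. Time passes only in rows, so rows that do not move let the fingers close. It gives the time, the measured TCP pose, the force and the opening at its end, in the units of the state.
- r.sense(): the state, without advancing time (a new reading comes with each control period).
- vision.capture(name): name is "side" or "top" or "wrist"; returns a dict with "frame" (420x560x3 uint8, red, green, blue), "K" (3x3 intrinsics, pixels), "xyz" and "orientation" of the camera in the world. Camera axes: x right, y up, looking along -z (the intrinsics and any distortion apply to the point x, -y, -z); pixel columns grow to the right and rows downward; lengths in m; the calibration is good to about 2 mm. A picture is of the moment at which its call begins. There is no depth.
- finish_job(): hands the job in, once; it reports no verdict.
The state is a dict: "time_s": time; "joints": joint angles; "joint_velocities": joint speeds; "effort": joint torques, N m; "tcp_pos": TCP position; "ee_rot": TCP orientation; "wrist_force": force on the tool from outside, world axes, zero at the start; "moment": the same for the moment, N m; "gripper_width": opening from 0.0 (shut) to 1.0 (fully open).
Only numpy, scipy, OpenCV 4.12 (cv2) and the standard library are available. Lean on these libraries where they do the work, as an engineer would, in place of code of your own. Each camera call takes 0.05 s, during which the arm holds its last target. There are 200 camera calls.

## Task

Press the red lever of the walnut chute right down and keep it down until the walnut has rolled out into the cobalt bowl, then let the lever up slowly so that the linked lid eases fully shut and does not slam. Work the lid only by the lever: do not touch the lid or the walnut, pick nothing up, and leave the bowl and everything else where it stands.

Things in the scene. Friction and masses are not known exactly. Their poses are not given: they have to be found in the camera images.
- chute: Green walnut chute on a grey base plate, fixed. Origin on the slab under the trough; z up; -x side roughly to the robot (turned up to 0.35 rad). The trough (54 mm wide) runs along its y axis and falls 8 degrees to -y; open mouth at y = -115 mm, floor 85 mm up. Highest rim 165 mm up, at the +y end (y = 138 mm). Lever on the -x side.
- lever_pad (a point): Centre of the top face of the lever's red round pad (56 mm across, 12 mm thick), pressed from above. Lever up: the pad is level, 172 mm above the slab, at chute x = -77, y = 165 mm. Right down: sunk 47 mm, shifted 7 mm to chute +y and tilted 0.38 rad (+y edge lower). Nothing but air below it; nothing within 15 mm of its rim but its own arm.
- lever (a joint): Turn of the rocker lever about its pivot (axis along chute x, at chute x = -45, y = 45, z = 130 mm; pad 120 mm from it towards +y, brass roller 95 mm towards -y): 0 = up (lid shut), 0.38 rad = right down on its stop. About 2 to 6 N on the pad moves it. It does not stay down: the lid's weight brings it back up when let go.
- lid (a joint): Opening of the lid, linked to the lever: lid = 2.6 x lever. 0 = shut, 0.99 rad = fully open. It falls by its own weight; let go from fully open it slams at 3 to 6 rad/s. Letting the pad rise over 2 s or more, with the fingers on it up to the top, brings it down gently.
- lid_edge (a point): Middle of the lid's free upper edge. The lid is a steel frame with a clear window, 58 mm wide, 94 mm long, hinged across the trough at chute y = -10, z = 143 mm, reaching to -y over the mouth. A 34 mm lip hangs from it and holds the walnut back. Open, its edge stands about 215 mm above the slab.
- walnut_center (a point): Centre of the walnut, a brown ball 34 mm across, 14 g; it waits in the trough behind the lid's lip and rolls out by itself as the lid opens.
- bowl: Cobalt blue ceramic bowl, loose, 140 mm across the rim, 60 mm high, standing under the chute's mouth; origin at the centre of its underside.
- mill: Bystander: glass pepper mill with steel top, 56 mm across, 136 mm high; origin at the centre of its underside.
- scraper: Bystander: steel bench scraper lying flat, 150 mm by 95 mm, 18 mm high with a wooden grip; origin under its centre.
- rolling_pin: Bystander: short cherry-wood rolling pin lying along its y axis, 290 mm long, 48 mm thick; origin at its underside.
- spice_jar: Bystander: amber spice jar, 48 mm across, 100 mm high; origin at the centre of its underside.
- salt_cup: Bystander: white salt cup, 68 mm across, 55 mm high; origin at the centre of its underside.
- cabinet_door0_handle (a point): Bystander: handle of the swing door of the small wooden cabinet (220 x 260 x 260 mm) on the right of the slab; the door stays shut.
Not all that is in view belongs to the job. There is more than one size of the bowl; the one meant has the size given above.

How it is judged (in metres and radians):
On the way:
1. the lever is held right down (lid more than 0.85 rad open) while the walnut lies in the bowl (value of joint lid above 0.85 rad and horizontal distance between walnut_center and bowl below 0.05 m and height (world z) of walnut_center below 0.05 m), for 0.3 s.
At the end, for the whole second after the job is handed in: The lid is shut (under 0.05 rad) and the lever up (under 0.02 rad); the walnut is at rest in the bowl (centre within 50 mm of the bowl's axis and below 50 mm), and the bowl stands upright (value of joint lid below 0.05 rad and value of joint lever below 0.02 rad and horizontal distance between walnut_center and bowl below 0.05 m and height (world z) of walnut_center below 0.05 m and linear speed of walnut below 0.05 m/s and angle between bowl's own z axis and vertical below 0.1 rad); the robot touches nothing.
It fails at once if the lid slams: it is closing faster than 2 rad/s in the last 0.4 rad before shut (value of joint lid below 0.4 rad and velocity of joint lid below -2 rad/s).
It fails at once if the robot touches the lid (contact force between any of the fingers, the arm and lid above 0.5 N).
It fails at once if the robot touches the walnut, or it is lifted above the chute (contact force between any of the fingers, the arm and walnut above 0.2 N or height (world z) of walnut_center above 0.16 m).
It fails at once if the bowl is moved more than 25 mm or lifted (distance of bowl from where it was at the start of the episode above 0.025 m or height (world z) of bowl above 0.012 m).
It fails at once if a bystander is moved more than 25 mm or lifted, or the cabinet door is moved (distance of any of mill, scraper, rolling_pin, spice_jar, salt_cup from where it was at the start of the episode above 0.025 m or height (world z) of any of mill, scraper, spice_jar, salt_cup above 0.015 m or distance of cabinet_door0_handle from where it was at the start of the episode above 0.02 m).
It also fails if it takes over 35 s, if anything falls off the work surface, if the arm or the gripper's body presses on something with over 40 N, if the wrist force passes 120 N, or if a joint passes its speed limit or range.

## Working session

There is one attempt and no reset: what is moved stays moved. The work goes in short steps, Python scripts to look and compute and a shell command to move; the robot and the scene stay as the last step left them, time stands still between calls to the robot, and variables do not carry over. Pictures are saved under pics/ and viewed, about 8 in all and at most 12, crops included, and the job is handed in when it is done.

```bash
mkdir -p pics
python3 - <<'E'
from station import r, vision
import cv2,numpy as np,pickle
s=r.sense();print(s['time_s'],s['tcp_pos'],s['ee_rot'],s['gripper_width'])
d={}
for n in("side","top"):
    c=vision.capture(n);d[n]=c;print(n,{k:c[k] for k in c if k!='frame'})
pickle.dump(d,open('c0.pkl','wb'))
a=np.hstack([d['side']['frame'],d['top']['frame']])
cv2.imwrite('pics/top.png',d['top']['frame'][:,:,::-1]);cv2.imwrite('pics/side.png',d['side']['frame'][:,:,::-1])
E
```

```text
0.0 [0.24990812 0.57225357 0.24647422] [[ 9.16328967e-01 -4.00425525e-01 -7.89290513e-04]
 [-4.00426293e-01 -9.16326738e-01 -2.02329945e-03]
 [ 8.69327439e-05  2.17006057e-03 -9.99997642e-01]] 1.0009116194307528
side {'K': array([[380.86211264,   0.        , 277.53675771],
       [  0.        , 380.86211264, 212.93819958],
       [  0.        ,   0.        ,   1.        ]]), 'xyz': array([ 0.06502023, -0.70264243,  0.93298581]), 'orientation': array([[ 0.78459042,  0.43448958, -0.44230834],
       [-0.61997714,  0.55760925, -0.55199662],
       [ 0.00679844,  0.70731232,  0.70686849]])}
top {'K': array([[417.9195603 ,   0.        , 273.70551982],
       [  0.        , 417.9195603 , 208.46285275],
       [  0.        ,   0.        ,   1.        ]]), 'xyz': array([ 0.32003182, -0.05224211,  1.41073859]), 'orientation': array([[-0.00729677,  0.98133168, -0.19218452],
       [-0.99992246, -0.00522099,  0.01130521],
       [ 0.01009076,  0.19225211,  0.98129369]])}
```

View pics/top.png

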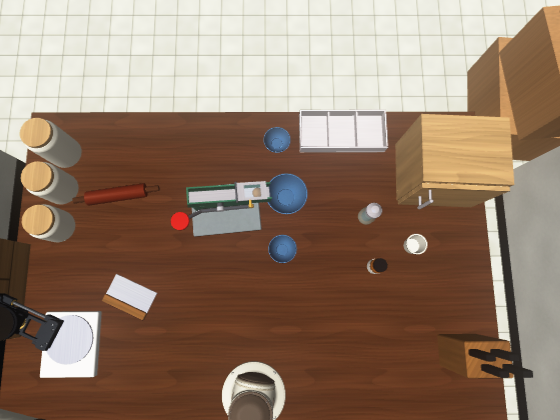

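View pics/side.png

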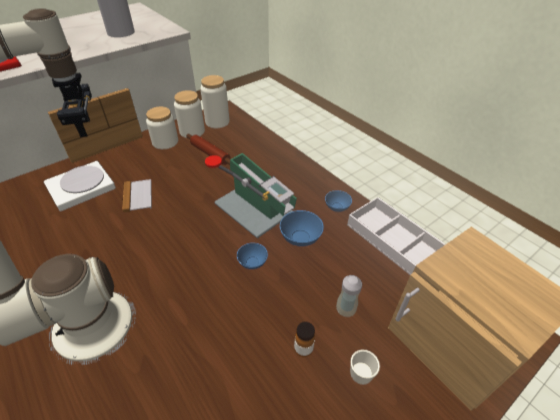

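The bowls in the top view are at (287,194), (277,140) and (283,249). The largest, at (287,194), lies under the mouth, so it should be the cobalt one of 140 mm. The red round pad is at top (180,221) and side (214,161). Next I measure these and confirm them in a crop.

```bash
cat > h.py <<'E'
import cv2,numpy as np
def ray(c,u,v):
    K=c['K'];d=np.array([(u-K[0,2])/K[0,0],-(v-K[1,2])/K[1,1],-1.]);d=c['orientation']@d
    return c['xyz'],d/np.linalg.norm(d)
def plane(c,u,v,z):
    o,d=ray(c,u,v);return o+d*(z-o[2])/d[2]
def tri(c1,p1,c2,p2):
    o1,d1=ray(c1,*p1);o2,d2=ray(c2,*p2)
    s=np.linalg.lstsq(np.c_[d1,-d2],o2-o1,rcond=None)[0]
    a,b=o1+s[0]*d1,o2+s[1]*d2;return (a+b)/2,np.linalg.norm(a-b)
def blobs(c,lo,hi,amin=60):
    h=cv2.cvtColor(c['frame'],cv2.COLOR_RGB2HSV);m=cv2.inRange(h,lo,hi)
    n,l,st,ce=cv2.connectedComponentsWithStats(m)
    return [(tuple(ce[i].round(1)),st[i].tolist(),l==i) for i in range(1,n) if st[i,4]>=amin]
E
python3 - <<'E'
from h import *
import pickle
d=pickle.load(open('c0.pkl','rb'));T,S=d['top'],d['side']
R={}
for n in d:
    for b in blobs(d[n],(0,220,150),(4,255,255)): print(n,'red',b[:2]); R.setdefault(n,b[0])
    for b in blobs(d[n],(100,120,40),(120,255,255),150): print(n,'blue',b[:2])
for b in blobs(T,(100,120,40),(120,255,255),150):
    x,y,w,h,_=b[1];print('bowl width',np.linalg.norm(plane(T,x,y+h/2,.06)-plane(T,x+w,y+h/2,.06)),plane(T,x+w/2,y+h/2,.06))
p,e=tri(T,(180,221),S,(214,161));print('pad approx',p,e)
for b in blobs(T,(80,20,80),(105,90,200),300):
    if 150<b[0][0]<300 and 150<b[0][1]<260:
        r=cv2.minAreaRect(cv2.findContours(b[2].astype('uint8'),0,2)[0][0]);print('plate',r,[plane(T,*q,.006)[:2].round(3).tolist() for q in cv2.boxPoints(r)])
a=cv2.resize(T['frame'][120:270,160:320],None,fx=5,fy=4);
a=cv2.resize(T['frame'][130:260,165:315],(750,600*13*5//65//1 if 0 else 600),interpolation=cv2.INTER_CUBIC)
cv2.imwrite('pics/crop.png',a[:,:,::-1])
E
```

```text
top blue ((np.float64(291.2), np.float64(193.3)), [275, 177, 32, 33, 736])
top blue ((np.float64(284.9), np.float64(246.9)), [275, 235, 21, 24, 375])
bowl width 0.10623860235772008 [ 0.63486073 -0.12556423  0.06      ]
bowl width 0.06798185685723378 [ 0.45728916 -0.10504633  0.06      ]
pad approx [0.52831855 0.21515788 0.16609999] 0.0032201670668187783
```

View pics/crop.png

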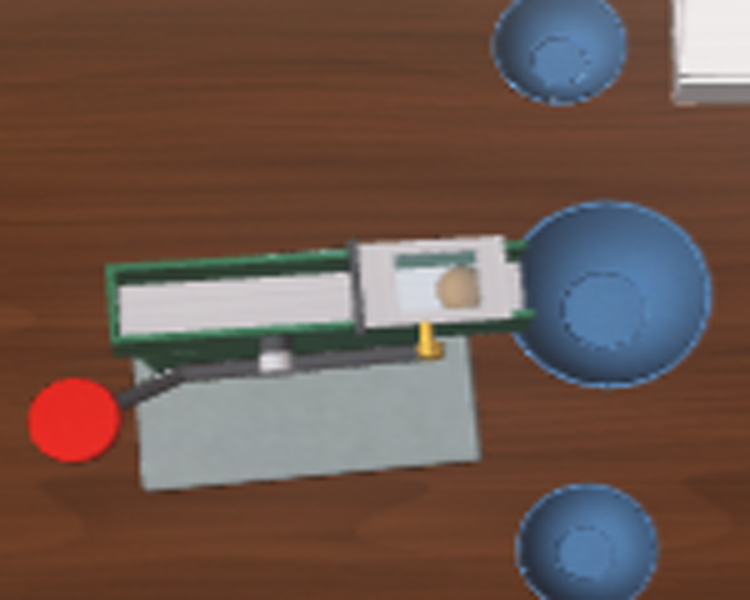

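The crop shows the largest bowl under the chute mouth, with the walnut behind the lip of the clear lid. The red pad is at crop (74,420), which is full-image (179.8,221), about world (0.528, 0.215). Chute yaw is about 5°. I'll move above the pad, going -y first to keep clear of the canisters, with the gripper shut.

```bash
python3 -m jog '{"delta_pos":[[0,-40,4],[0,-40,4],[0,-40,4],[0,-40,4],[0,-40,4],[28,-20,0],[28,-20,0],[28,-20,0],[28,-20,0],[28,-20,0]],"rot":[[0,0,0],[0,0,0],[0,0,0],[0,0,0],[0,0,0],[0,0,0],[0,0,0],[0,0,0],[0,0,0],[0,0,0]],"grip":[0,0,0,0,0,0,0,0,0,0]}'
python3 - <<'E'
from h import *
import pickle
d=pickle.load(open('c0.pkl','rb'));P={}
for n in('top','side'):
    f=d[n]['frame'].astype(int);m=((f[...,0]>150)&(f[...,1]<70)&(f[...,2]<70)).astype('uint8')
    k,l,st,ce=cv2.connectedComponentsWithStats(m)
    for i in range(1,k):
        if st[i,4]>30: print(n,ce[i],st[i]); 
        if st[i,4]>30 and st[i,0]>100: P[n]=ce[i]
    print(plane(d[n],*P[n],.172))
print(tri(d['top'],P['top'],d['side'],P['side']))
E
```

```text
time_s: 0.93
tcp_pos: [0.3909, 0.2713, 0.2675]
ee_rot: [[0.917, -0.4, -0.0], [-0.4, -0.917, 0.0], [-0.0, -0.0, -1.0]]
wrist_force: [0.1, 0.5, -0.7]
gripper_width: 0.327
top [179.21673004 220.53992395] [171 212  18  18 263]
[0.52726537 0.21691481 0.172     ]
side [ 8.53731343 61.26865672] [ 0 57 18  9 67]
side [212.70921986 160.14184397] [205 155  16  11 141]
[0.52536202 0.21409775 0.172     ]
(array([0.52750321, 0.2176984 , 0.1689302 ]), np.float64(0.0005973476320039317))
```

```bash
python3 -m jog '{"delta_pos":[[27,-10.5,0],[27,-10.5,0],[27,-10.5,0],[27,-10.5,0],[27,-10.5,0],[0,0,-20],[0,0,-20],[0,0,0]],"rot":[[0,0,0],[0,0,0],[0,0,0],[0,0,0],[0,0,0],[0,0,0],[0,0,0],[0,0,0]],"grip":[0,0,0,0,0,0,0,0]}'
python3 - <<'E'
from station import vision
import cv2,numpy as np
s=vision.capture('side')['frame'];w=vision.capture('wrist')['frame']
c=cv2.resize(s[60:270,130:340],(480,480),interpolation=cv2.INTER_CUBIC)
cv2.imwrite('pics/a.png',np.hstack([c,cv2.resize(w[:, 60:500],(320,305)) if 0 else cv2.copyMakeBorder(cv2.resize(w,(320,240)),0,240,0,0,0)])[:,:,::-1])
E
```

```text
time_s: 1.6
tcp_pos: [0.5231, 0.2185, 0.2227]
ee_rot: [[0.915, -0.402, -0.009], [-0.402, -0.915, -0.004], [-0.006, 0.008, -1.0]]
wrist_force: [-0.4, -1.6, -0.7]
gripper_width: 0.007
```

View pics/a.png

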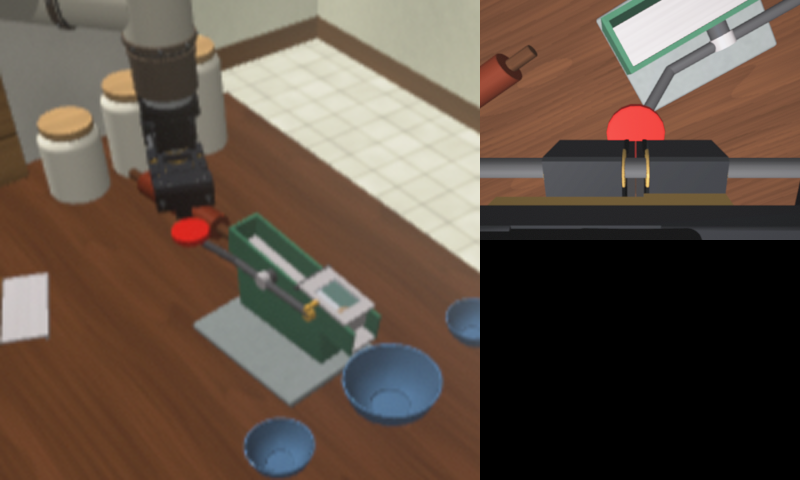

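The shut fingers hang above the red pad: it shows centred in the wrist view at about (635,130) and in the side crop at (190,230), and nothing else is near. Now I press down.

```bash
python3 -m jog '{"delta_pos":[[2,0,-8],[0,0,-8],[0,0,-6],[0,0,-6],[0,0,-6],[0,1,-6],[0,1,-6],[0,1,-6],[0,1,-6],[0,1,-6]],"rot":[[0,0,0],[0,0,0],[0,0,0],[0,0,0],[0,0,0],[0,0,0],[0,0,0],[0,0,0],[0,0,0],[0,0,0]],"grip":[0,0,0,0,0,0,0,0,0,0]}'
python3 -m jog '{"delta_pos":[[0,0,-3],[0,0,-2],[0,0,-2],[0,0,0]],"rot":[[0,0,0],[0,0,0],[0,0,0],[0,0,0]],"grip":[0,0,0,0]}'
```

```text
time_s: 2.53
tcp_pos: [0.5274, 0.2256, 0.1631]
ee_rot: [[0.917, -0.4, 0.001], [-0.4, -0.917, 0.0], [0.001, -0.001, -1.0]]
wrist_force: [-0.2, 2.0, 2.5]
gripper_width: 0.002
time_s: 2.87
tcp_pos: [0.5269, 0.2249, 0.1559]
ee_rot: [[0.916, -0.4, -0.001], [-0.4, -0.916, -0.001], [-0.001, 0.001, -1.0]]
wrist_force: [0.7, 2.3, 0.9]
gripper_width: 0.003
```

```bash
python3 -m jog '{"delta_pos":[[0,0,-2],[0,0,-2],[0,0,-1],[0,0,0]],"rot":[[0,0,0],[0,0,0],[0,0,0],[0,0,0]],"grip":[0,0,0,0]}'
python3 -m jog '{"delta_pos":[[0,0,-2],[0,0,-1],[0,0,0]],"rot":[[0,0,0],[0,0,0],[0,0,0]],"grip":[0,0,0]}'
```

```text
time_s: 3.2
tcp_pos: [0.5272, 0.225, 0.1528]
ee_rot: [[0.917, -0.4, 0.0], [-0.4, -0.917, -0.001], [0.001, 0.0, -1.0]]
wrist_force: [-2.3, 1.1, 7.4]
gripper_width: 0.006
time_s: 3.45
tcp_pos: [0.5273, 0.225, 0.1521]
ee_rot: [[0.917, -0.399, 0.002], [-0.399, -0.917, -0.001], [0.002, -0.0, -1.0]]
wrist_force: [-6.0, 0.1, 17.6]
gripper_width: 0.005
```

The force has jumped to 18 N at z 0.152, so the lever is on its stop. I hold it there and look.

```bash
python3 -m jog '{"delta_pos":[[0,0,0],[0,0,0],[0,0,0],[0,0,0],[0,0,0],[0,0,0],[0,0,0],[0,0,0],[0,0,0],[0,0,0]],"rot":[[0,0,0],[0,0,0],[0,0,0],[0,0,0],[0,0,0],[0,0,0],[0,0,0],[0,0,0],[0,0,0],[0,0,0]],"grip":[0,0,0,0,0,0,0,0,0,0]}'
python3 - <<'E'
from station import vision
import cv2,numpy as np
s=vision.capture('side')['frame'];t=vision.capture('top')['frame']
f=lambda a:cv2.resize(a,(400,400),interpolation=cv2.INTER_CUBIC)
cv2.imwrite('pics/b.png',np.hstack([f(s[110:270,180:340]),f(t[110:260,170:320])])[:,:,::-1])
E
```

```text
time_s: 4.28
tcp_pos: [0.5273, 0.225, 0.1521]
ee_rot: [[0.917, -0.399, 0.002], [-0.399, -0.917, -0.0], [0.002, -0.0, -1.0]]
wrist_force: [-6.6, 0.3, 17.8]
gripper_width: 0.004
```

View pics/b.png

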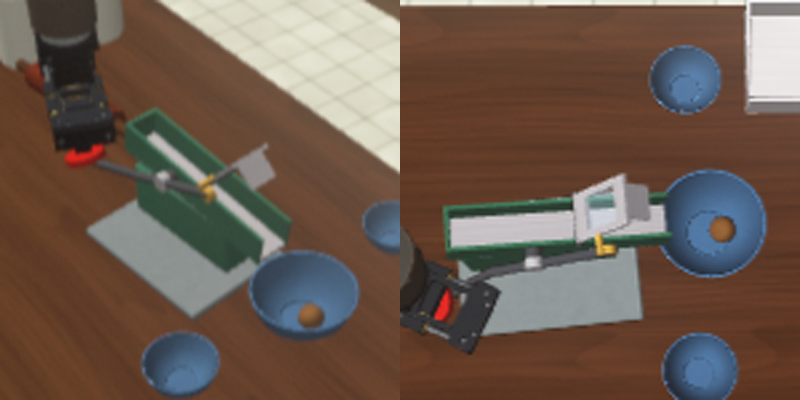

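The lid stands open and the walnut lies in the bowl, at side crop (310,315) and top crop (722,230). I'll hold for another 0.8 s so it settles, then raise slowly.

```bash
python3 -m jog '{"delta_pos":[[0,0,0],[0,0,0],[0,0,0],[0,0,0],[0,0,0],[0,0,0],[0,0,0],[0,0,0],[0,0,0],[0,0,0]],"rot":[[0,0,0],[0,0,0],[0,0,0],[0,0,0],[0,0,0],[0,0,0],[0,0,0],[0,0,0],[0,0,0],[0,0,0]],"grip":[0,0,0,0,0,0,0,0,0,0]}'
python3 -m jog '{"delta_pos":[[0,0,1.5],[0,0,1.5],[0,0,1.5],[0,0,1.5],[0,0,1.5],[0,0,1.5],[0,0,1.5],[0,0,1.5],[0,0,1.5],[0,0,1.5]],"rot":[[0,0,0],[0,0,0],[0,0,0],[0,0,0],[0,0,0],[0,0,0],[0,0,0],[0,0,0],[0,0,0],[0,0,0]],"grip":[0,0,0,0,0,0,0,0,0,0]}'
python3 -m jog '{"delta_pos":[[0,-0.5,1.5],[0,-0.5,1.5],[0,-0.5,1.5],[0,-0.5,1.5],[0,-0.5,1.5],[0,-0.5,1.5],[0,-0.5,1.5],[0,-0.5,1.5],[0,-0.5,1.5],[0,-0.5,1.5]],"rot":[[0,0,0],[0,0,0],[0,0,0],[0,0,0],[0,0,0],[0,0,0],[0,0,0],[0,0,0],[0,0,0],[0,0,0]],"grip":[0,0,0,0,0,0,0,0,0,0]}'
python3 -m jog '{"delta_pos":[[0,0,1.5],[0,0,1.5],[0,0,1.5],[0,0,1.5],[0,0,1.5],[0,0,1],[0,0,1],[0,0,1],[0,0,1],[0,0,1]],"rot":[[0,0,0],[0,0,0],[0,0,0],[0,0,0],[0,0,0],[0,0,0],[0,0,0],[0,0,0],[0,0,0],[0,0,0]],"grip":[0,0,0,0,0,0,0,0,0,0]}'
python3 -m jog '{"delta_pos":[[0,0,1],[0,0,1],[0,0,1],[0,0,1],[0,0,1],[0,0,1],[0,0,1],[0,0,1],[0,0,1],[0,0,1]],"rot":[[0,0,0],[0,0,0],[0,0,0],[0,0,0],[0,0,0],[0,0,0],[0,0,0],[0,0,0],[0,0,0],[0,0,0]],"grip":[0,0,0,0,0,0,0,0,0,0]}'
```

```text
time_s: 5.22
tcp_pos: [0.5273, 0.225, 0.1522]
ee_rot: [[0.917, -0.399, 0.002], [-0.399, -0.917, -0.0], [0.002, -0.0, -1.0]]
wrist_force: [-6.0, -0.1, 17.0]
gripper_width: 0.005
time_s: 6.05
tcp_pos: [0.527, 0.225, 0.1636]
ee_rot: [[0.916, -0.4, -0.0], [-0.4, -0.916, -0.001], [-0.0, 0.001, -1.0]]
wrist_force: [0.2, -0.8, 1.7]
gripper_width: 0.007
time_s: 6.88
tcp_pos: [0.5275, 0.2204, 0.1789]
ee_rot: [[0.916, -0.4, 0.001], [-0.4, -0.916, 0.0], [0.001, -0.001, -1.0]]
wrist_force: [0.4, 2.5, 1.9]
gripper_width: 0.009
time_s: 7.72
tcp_pos: [0.5269, 0.2201, 0.191]
ee_rot: [[0.916, -0.4, -0.001], [-0.4, -0.916, -0.0], [-0.0, 0.001, -1.0]]
wrist_force: [-0.0, -0.6, 1.2]
gripper_width: 0.005
time_s: 8.55
tcp_pos: [0.527, 0.2204, 0.2009]
ee_rot: [[0.916, -0.4, -0.0], [-0.4, -0.916, 0.0], [-0.0, 0.0, -1.0]]
wrist_force: [-0.3, 0.6, 0.0]
gripper_width: 0.006
```

Tips are now about 4 mm above the pad's top position. I'll rise clear and check.

```bash
python3 -m jog '{"delta_pos":[[0,0,1],[0,0,1],[0,0,1],[0,0,2],[0,0,5],[0,0,10],[0,0,15],[0,0,15],[0,0,15],[0,0,0]],"rot":[[0,0,0],[0,0,0],[0,0,0],[0,0,0],[0,0,0],[0,0,0],[0,0,0],[0,0,0],[0,0,0],[0,0,0]],"grip":[0,0,0,0,0,0,0,0,0,0]}'
python3 - <<'E'
from station import vision
from h import *
S=vision.capture('side');T=vision.capture('top');s,t=S['frame'],T['frame']
P={}
for c in(T,S):
    g=c['frame'].astype(int);m=((g[...,0]>150)&(g[...,1]<70)&(g[...,2]<70)).astype('uint8');m[:,:100]=0
    k,l,st,ce=cv2.connectedComponentsWithStats(m)
    if k>1: i=1+st[1:,4].argmax();print('red',ce[i],st[i])
f=lambda a:cv2.resize(a,(400,400),interpolation=cv2.INTER_CUBIC)
cv2.imwrite('pics/d.png',np.hstack([f(s[110:270,180:340]),f(t[110:260,170:320])])[:,:,::-1])
E
```

```text
time_s: 9.38
tcp_pos: [0.5289, 0.221, 0.2707]
ee_rot: [[0.917, -0.4, 0.007], [-0.4, -0.917, 0.004], [0.005, -0.006, -1.0]]
wrist_force: [0.3, -0.2, 0.5]
gripper_width: 0.004
red [180.85 218.13] [175 212  12  13 100]
red [212.71527778 160.125     ] [205 155  17  11 144]
```

View pics/d.png

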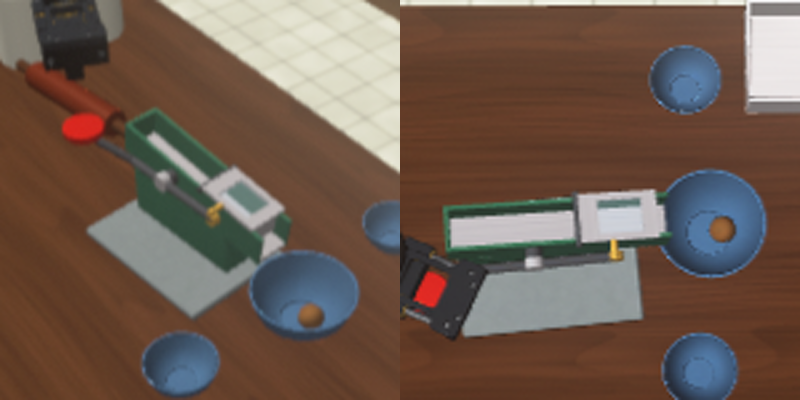

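The lid is shut, and the pad's side pixel (212.7,160.1) is the same as at the start. The walnut rests in the bowl at the same pixels as before, and the robot is clear. I hand in.

```bash
python3 -c "
from station import finish_job
print(finish_job())"
```

```text
the job is handed in; nothing more can be done
None
```

The job is handed in: the walnut is in the cobalt bowl, the lid is shut, and the arm is clear of everything. The hand-in gave no verdict.

- **Pressing:** I pressed the red pad with the shut fingers until it hit its stop, with the force rising to about 18 N at TCP height 0.152 m. I held it there for about 2 s, and a picture taken during the hold showed the lid open and the walnut in the bowl.
- **Letting up:** I raised the pad over about 3 s with the fingers on it nearly to the top, so the lid should have come down at about 0.4 rad/s. I did not measure the lid's speed.
- **Final checks:** In the side camera the pad was back at its starting pixel, to within 0.02 px. The lid looked shut, the walnut was still in the same place in the bowl, and the wrist force was about 0.6 N. The bowl looked unmoved. I did not measure the bystanders afterwards, but the arm went near none of them.
- **Disagreements:** An early colour mask showed the bowl as only about 106 mm wide because part of it was left out. I picked it as the largest of the three bowls and the only one under the mouth. The pad's measured height was 0.169 m against the stated 0.172 m, about what the camera calibration allows.

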